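# Index the pot carriage to the next station and bring the lamp over it

## Task

Push the carriage with its pot along the slide until its red spring pin clicks into the next notch of the index bar (the first notch ahead of it, not the one after), without upsetting the pot. Then swing the stiff lamp arm so that the lamp hangs centred over the pot, and let go. Leave the bowl, the jar and the wood block where they are.

Things in the scene. Friction and masses are not known exactly. Their poses are not given: they have to be found in the camera images.
- slide: Fixed aluminium slide bed 560 x 100 x 30 mm on the table with two steel rods on top; origin on the table under its middle; its +x axis is the way the carriage must travel, +y points to the side with the lamp post.
- bar_zone (a point): Point on the slide's middle, y = -80 mm in its frame, 32 mm high: on the top of the steel index bar (24 mm wide) clamped along the slide's -y side. The bar has two V notches with brass faces, 15 mm wide, 9 mm deep, 100 mm apart. The bar is clamped differently each time: its first notch lies anywhere within 35 mm before or after this point along the slide, the second beyond it.
- carriage (a joint): Travel of the green carriage along the slide's +x, in m: 0 where it stands at the start (bat centre at x = -150 mm in the slide's frame), end stop at 0.28. It slides with about 3 N and needs about 16 N to be forced out of a notch.
- carriage_push (a point): Middle of the outer (rear, -x) face of the carriage's upright green push plate, 100 mm above the table. The plate is 100 mm wide across the slide, 6 mm thick and spans 45 to 135 mm above the table; it stands 95 mm behind the bat centre.
- carriage_bat (a point): Centre of the top of the round wooden bat (110 mm across, 67 mm above the table) on the carriage, on which the pot stands.
- index_pin (a joint): Drop of the spring index pin on the carriage, in m: about 0 while its roller tip rides on the bar, about 0.006 when it has clicked into a notch. The roller tip (10 mm across) is level with the bat centre along the slide.
- pin_knob (a point): Top of the red knob (24 mm across) of the index pin, at y = -80 mm from the slide's middle line, 93 mm above the table while the pin rides on the bar.
- lamp (a joint): Angle of the lamp arm about its upright hinge, in rad: 0 when the arm points square across the slide (to the slide's -y), positive when swung towards the slide's +x. The hinge is stiff (about 2 N at the knob) and stays where it is left.
- lamp_knob (a point): Top of the upright black knob (20 mm across, 45 mm tall above the arm) standing on the lamp, on the lamp's middle line, 250 mm from the hinge; 329 mm above the table. The yellow lamp shade below it is 96 mm across, from 210 to 269 mm above the table.
- lamp_hinge (a point): Lamp hinge, on the post 250 mm to the slide's +y side of the slide's middle, 275 mm above the table.
- pot: Grey-brown clay-coloured fired pot, 84 mm across and 80 mm tall, loose on the bat; origin at the centre of its underside.
- bowl: White bowl, 90 mm across, 45 mm tall; bystander. Origin at the centre of its underside.
- jar: Amber jar, 60 mm across, 85 mm tall; bystander. Origin at the centre of its underside.
- wood_block: Light wooden block 160 x 50 x 22 mm; bystander. Origin at the centre of its underside, x along its length.
Not all that is in view belongs to the job. Leave any purple look-alike of the pot alone.

How it is judged (in metres and radians):
On the way, in this order (a step that is already met when the one before it is completed fails the run):
1. the carriage's pin has clicked into the first notch (value of joint index_pin above 0.0045 m and value of joint carriage between 0.1 and 0.2 m), for 0.2 s.
2. the lamp hangs over the pot's bat (horizontal distance between lamp_knob and carriage_bat below 0.025 m), for 0.2 s.
At the end, for the whole second after the job is handed in: The index pin is dropped (more than 4.5 mm) in the first notch of the bar, not the second (carriage travel between 0.10 and 0.20 m); the lamp knob is within 25 mm, seen from above, of the bat centre; the pot stands upright and still on the bat, within 25 mm of its centre (all of step 1 and horizontal distance between lamp_knob and carriage_bat below 0.025 m and distance between pot and carriage_bat below 0.025 m and angle between pot's own z axis and vertical below 0.1 rad and linear speed of pot below 0.02 m/s); the robot touches nothing.
It fails at once if the pot is tipped (angle between pot's own z axis and vertical above 0.5 rad).
It fails at once if the bowl is displaced by more than 30 mm (distance of bowl from where it was at the start of the episode above 0.03 m).
It fails at once if the jar is displaced by more than 30 mm (distance of jar from where it was at the start of the episode above 0.03 m).
It fails at once if the wood block is displaced by more than 30 mm (distance of wood_block from where it was at the start of the episode above 0.03 m).
It also fails if it takes over 70 s, if anything falls off the work surface, if the arm or the gripper's body presses on something with over 40 N, if the wrist force passes 120 N, or if a joint passes its speed limit or range.

## Robot

A 7-joint arm with a two-finger parallel gripper is mounted at the origin on the work surface. World frame = base frame: x ahead of the robot, y to its left, z up, the work surface at z = 0. Lengths are in m, angles in degrees, forces in N, time in s.
With the tool pointing down it reaches from about 0.4 to 0.75 m from the base axis. Payload 19.5 kg.
Tool frame: the origin (TCP) lies midway between the tips of the shut fingers; the grasp point (between the pads) lies 19 mm behind it; z points along the fingers, y is the line along which they close (so a half turn about z gives the same grasp; the last joint's range is limited). The gripper opens to 85 mm and grips with 20 to 120 N. Pads are 22 mm wide; open, the fingers measure 114 mm over their backs; the gripper's body (76 mm by 85 mm) begins 54 mm behind the grasp point. The pads swing forward as they close: fully open they stand 13 mm farther back than shut.
Start: joints at [-69.368, 40.479, -1.581, 85.061, 1.261, 54.483, -4.326], TCP at [0.225, 0.529, 0.231] pointing down, gripper open.
Joint ranges: [-155.06, 155.06], [-18.47, 123.98], [-90, 86.84], [0, 140.48], [-83.41, 263.41], [0, 116], [-161.91, 161.91]. Speed limits (degrees/s): [108.29, 108.29, 147.25, 147.25, 172.46, 172.46, 172.46].

## Interface

Orientations are given as [roll, pitch, yaw] about the fixed x, y, z axes, in that order (R = Rz(yaw) Ry(pitch) Rx(roll)).
In Python, from rig import r, snapshot, finder gives the robot as it stands. The module is installed in compiled form; this text tells all that it offers.
- The arm moves only by the tool arm_command, never from a script. Its argument "steps" is a list that holds one entry, the list of rows, each a list of 7 numbers: the shift along the tool's x, y, z in cm, then the turn, a rotation vector about the tool's x, y, z in rad, then the opening in per cent of the stroke, from 0 (shut) to 100 (fully open). A call has exactly 8 rows; each row shifts and turns the commanded pose from where the row before left it, along the tool's axes as they then stand; what a row does not reach is not made up. A row lasts 1/10 s, in which the tool goes at most 50 mm and 8.59 degrees, less where a joint would pass 70% of its speed; a pose out of reach is approached as far as the arm can. A call with a gripper value outside its range is refused whole. The fingers move at their own pace and stop on an object; "newtons" is the grip in N (left out, the last holds). Time passes only in rows, so rows that do not move let the fingers close, or fill a call up. It gives the time, the measured TCP pose, the force, the opening and the grip force at its end, in the units of the state.
- r.read_state(): the state, without advancing time (a new reading comes with each control period).
- snapshot(name): name is "scene" or "top"; returns a dict with "image" (384x512x3 uint8, red, green, blue), "depth" (384x512 float32, m along the optical axis (not along the pixel's ray), 0 where there is no reading), "fx", "fy", "cx", "cy" (pixels), "k1" (the pictures are not rectified: a ray, as slopes to the right and down, at radius r is drawn at 1 + k1 r^2 times it, then the intrinsics apply), "view" (4x4, takes a point from world to camera coordinates). Camera axes: x right, y up, looking along -z (the intrinsics and any distortion apply to the point x, -y, -z); pixel columns grow to the right and rows downward; lengths in m; the calibration is good to about 2 mm. A picture is of the moment at which its call begins.
- r.hand_in(): hands the job in; it is judged then, once.
Trained networks look in the newest picture that a camera, given by its name, has taken for a name from the list of things; names that differ only in an ending like _2 or _b are one class to them, and where a whole thing is asked for, a point or a joint stands for the part that bears it (a point fixed in the world has none). Each returns a list of dicts, best first, with "score" (0 to 1); they miss things now and then, are a little off and sometimes report something else, mostly with a low value. They report only what shows in the picture. A call takes as long as a camera call. They do not tell look-alikes from the thing itself.
- finder.trace(camera, thing): "pixels" (384x512 bool, what is visible of it) and "rect" ([left, top, right, bottom] in pixels, round what is visible of it).
The state is a dict: "time_s": time; "qpos": joint angles; "joint_vel": joint speeds; "tau": joint torques, N m; "tool_pos": TCP position; "orientation": TCP orientation; "contact_force": force on the tool from outside, world axes, zero at the start; "ft_torque": the same for the moment, N m; "width": finger opening in m; "finger_force": force on a finger pad.
Only numpy, scipy, OpenCV 4.12 (cv2) and the standard library are available. Lean on these libraries where they do the work, as an engineer would, in place of code of your own. Each camera call takes 0.05 s, during which the arm holds its last target. There are 200 camera calls.

## Working session

There is one attempt and no reset: what is moved stays moved. The work goes in short steps, Python scripts to look and compute and a tool call to move; the robot and the scene stay as the last step left them, time stands still between calls to the robot, and variables do not carry over. Pictures are saved under pics/ and viewed, at most 10 in all, crops included, and the job is handed in when it is done.

Besides the shell and the picture viewer there is one more tool, called after "Call:" as name([rows], argument=value, ...), one row to a line, values as JSON. arm_command: Moves the arm, as the interface text tells. Its arguments: {"type":"object","properties":{"steps":{"type":"array"},"newtons":{"type":"number"}},"required":["steps"]}

```bash
mkdir -p pics
cat > h.py <<'E'
import numpy as np, cv2
from rig import r, snapshot, finder
from scipy.spatial.transform import Rotation as R
def cloud(s):
    H,W=s["depth"].shape
    u,v=np.meshgrid(np.arange(W),np.arange(H))
    xd=(u-s["cx"])/s["fx"]; yd=(v-s["cy"])/s["fy"]
    x,y=xd.copy(),yd.copy()
    for _ in range(10):
        k=1+s["k1"]*(x*x+y*y); x,y=xd/k,yd/k
    d=s["depth"]; P=np.stack([x*d,-y*d,-d,np.ones_like(d)],-1)
    return (P@np.linalg.inv(s["view"]).T)[...,:3]
def proj(s,p):
    c=s["view"]@np.append(p,1); x,y=c[0]/-c[2],-c[1]/-c[2]
    k=1+s["k1"]*(x*x+y*y); return s["fx"]*x*k+s["cx"], s["fy"]*y*k+s["cy"]
def save(n,im): cv2.imwrite(f"pics/{n}.png",im[...,::-1])
E
python3 - <<'E'
from h import *
ims=[]
for c in("scene","top"):
    s=snapshot(c); P=cloud(s); ims.append(s["image"])
    np.savez(f"{c}0.npz",P=P,**s)
    print(c,np.linalg.inv(s["view"])[:3,3].round(3))
    for t in("slide","carriage","index_pin","lamp","lamp_hinge","pot","bowl","jar","wood_block"):
        for d in finder.trace(c,t)[:3]:
            m=d["pixels"]&(s["depth"]>0)
            if m.sum()<5: continue
            q=P[m]; print(t,round(d["score"],2),[int(x) for x in d["rect"]],np.median(q,0).round(3),q.min(0).round(3),q.max(0).round(3))
save("s0",cv2.resize(ims[0],(800,600))); save("t0",cv2.resize(ims[1],(800,600)))
print(r.read_state())
E
```

```text
scene [ 1.226 -0.136  0.903]
slide 0.97 [102, 149, 306, 303] [0.56  0.021 0.042] [ 0.24  -0.238 -0.004] [0.792 0.37  0.331]
carriage 0.67 [227, 155, 290, 213] [0.513 0.257 0.064] [ 0.338  0.134 -0.002] [0.557 0.382 0.139]
lamp 0.59 [118, 184, 262, 239] [ 0.636 -0.092  0.273] [ 0.219 -0.165 -0.005] [0.773 0.142 0.331]
lamp 0.22 [107, 149, 301, 304] [0.56  0.028 0.042] [ 0.28  -0.232 -0.004] [0.792 0.382 0.331]
lamp_hinge 0.67 [107, 151, 306, 302] [0.559 0.02  0.043] [ 0.386 -0.232 -0.   ] [0.792 0.346 0.331]
pot 0.78 [240, 159, 269, 198] [0.503 0.204 0.117] [ 0.299  0.164 -0.003] [0.535 0.323 0.152]
pot 0.68 [294, 136, 321, 171] [0.412 0.441 0.053] [ 0.274  0.404 -0.001] [0.447 0.547 0.085]
jar 0.61 [166, 253, 194, 287] [ 0.653 -0.073  0.066] [ 0.564 -0.102 -0.001] [ 0.669 -0.038  0.091]
wood_block 0.84 [259, 225, 296, 276] [0.685 0.179 0.023] [0.593 0.153 0.007] [0.755 0.207 0.029]
wood_block 0.68 [224, 151, 293, 217] [0.512 0.25  0.063] [ 0.303  0.068 -0.001] [0.741 0.38  0.292]
top [0.453 0.135 1.389]
slide 0.78 [184, 125, 369, 268] [0.519 0.039 0.033] [ 0.384 -0.245 -0.009] [0.839
[... 1367 characters left out ...]
': 1.0, 'qpos': array([-69.36655883,  40.47623976,  -1.57977514,  85.06017246,
         1.26034197,  54.48298422,  -4.32649666]), 'joint_vel': array([-0.14614978,  0.01551396,  0.07145504, -0.06944502, -0.08194821,
       -0.03834554,  0.03946949]), 'tau': array([ 7.24340825e-04, -8.82995009e+01,  1.23422395e+00, -2.36367899e+01,
        1.70504866e-02,  1.98493748e-03, -5.14804651e-05]), 'tool_pos': array([0.2248831 , 0.5291846 , 0.23130531]), 'orientation': array([-1.79997944e+02,  5.40120816e-04,  1.56974191e+02]), 'contact_force': array([-0.06390477,  0.06912519, -0.04074642]), 'ft_torque': array([ 0.00639804,  0.03857993, -0.07600501]), 'finger_force': 0.0, 'width': 0.08573692379054834}
```

View pics/s0.png

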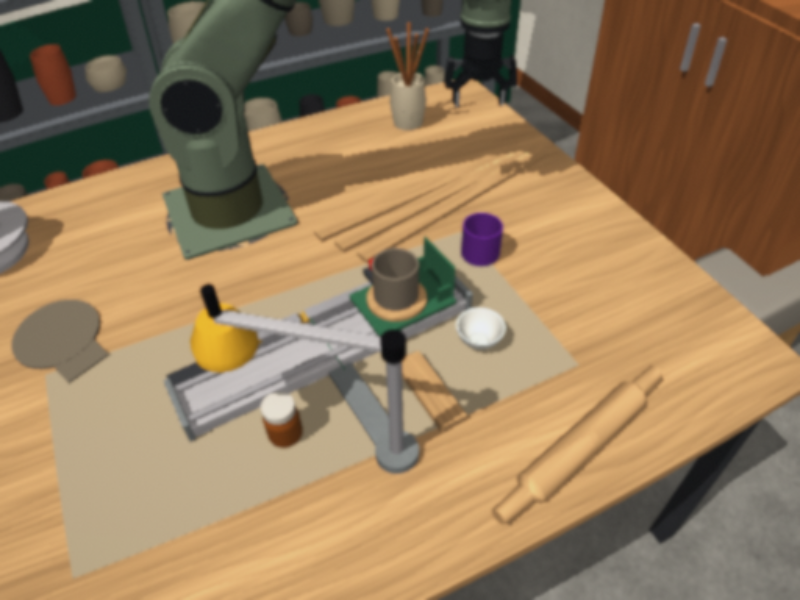

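View pics/t0.png

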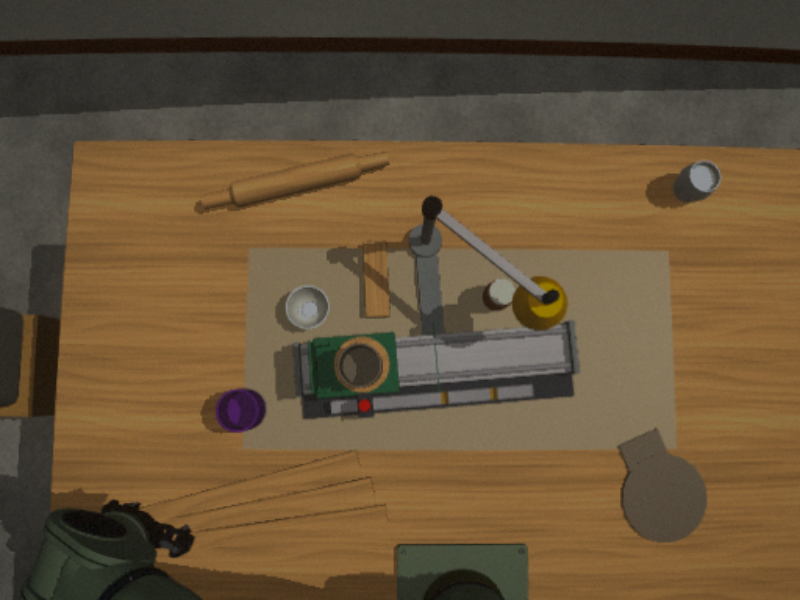

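The scene view shows the pot on the green carriage (397,280), the purple look-alike (482,238), lamp shade (222,335), and hinge (393,347). The top view shows the red pin knob (365,406) and brass notches at about (445,398) and (494,394). The wanted pot is the grey-brown one on the bat at top view (360,365), not the purple one at (240,410). Next I fit the slide frame.

Run:
```python
from h import *
s=dict(np.load("top0.npz")); P=s["P"]; im=s["image"]; hsv=cv2.cvtColor(im,cv2.COLOR_RGB2HSV)
def zplane(mask,z): # ray hits at height z
    C=np.linalg.inv(s["view"])[:3,3]; q=P[mask]; return C+(q-C)*((z-C[2])/(q[:,2]-C[2]))[:,None]
x,y,z=P[...,0],P[...,1],P[...,2]
reg=(x>.35)&(x<.65)&(y>-.3)&(y<.4)
# brass
b=reg&(hsv[...,0]>14)&(hsv[...,0]<28)&(hsv[...,1]>140)&(x<.45)&(z<.06)&(z>.012)
n,l=cv2.connectedComponents(b.astype(np.uint8))
for i in range(1,n): print("brass",(l==i).sum(),zplane(l==i,.032).mean(0).round(4),zplane(l==i,.032).min(0).round(4),zplane(l==i,.032).max(0).round(4))
red=(((hsv[...,0]<6)|(hsv[...,0]>174))&(hsv[...,1]>180)&(hsv[...,2]>90)&reg)
print("red",red.sum(),zplane(red,.093).mean(0).round(4))
# bat ring
ring=reg&(z>.058)&(z<.076)&(hsv[...,0]<25)&(hsv[...,1]>90)&(hsv[...,0]>8)
pts=zplane(ring,.067)[:,:2].astype(np.float32); print("bat",cv2.minEnclosingCircle(pts))
rim=reg&(z>.138)&(z<.155)&(y<.26)&(y>.15)&(x>.44); pts=zplane(rim,.147)[:,:2].astype(np.float32); print("pot rim",cv2.minEnclosingCircle(pts))
# slide bed/ bar rectangle
m=reg&(z>.015)&(z<.05)&(hsv[...,1]<60)&(y<.12)&(x<.56)
pts=P[m][:,:2].astype(np.float32); print("bed",m.sum(),cv2.minAreaRect(pts))
k=(z>.31)&(z<.34)&(x>.4)&(x<.9); print("knob",k.sum(),P[k].mean(0).round(4),P[k].max(0).round(4),P[k].min(0).round(4))
n,l,st,ce=cv2.connectedComponentsWithStats(k.astype(np.uint8))
for i in range(1,n): print(st[i,4],ce[i],P[l==i].mean(0).round(4))
a=(z>.225)&(z<.31)&(x>.4)&(x<.9)&(y<.3); print("arm",a.sum(),P[a].min(0),P[a].max(0))
blk=a&(hsv[...,2]<60); 
n,l,st,ce=cv2.connectedComponentsWithStats(blk.astype(np.uint8))
for i in range(1,n):
  if st[i,4]>8: print("dark",st[i,4],ce[i],P[l==i].mean(0).round(4))
c=im[215:285,180:380]; save("c0",cv2.resize(c,(800,280),interpolation=cv2.INTER_CUBIC))
```

```text
brass 26 [ 0.4347 -0.0603  0.032 ] [ 0.4245 -0.0654  0.032 ] [ 0.4434 -0.0557  0.032 ]
brass 29 [0.4265 0.0389 0.032 ] [0.415  0.0329 0.032 ] [0.4369 0.0455 0.032 ]
red 45 [0.4127 0.197  0.093 ]
bat ((0.5423053503036499, 0.08173654973506927), 0.18698719143867493)
pot rim ((0.4877932071685791, 0.2048507034778595), 0.042013708502054214)
bed 3748 ((0.49344661831855774, -0.054184600710868835), (0.14703592658042908, 0.3558938205242157), 4.216001510620117)
knob 58 [ 0.5951 -0.1165  0.3258] [ 0.6037 -0.1077  0.3318] [ 0.5863 -0.1272  0.3116]
58 [353.39655172 189.34482759] [ 0.5951 -0.1165  0.3258]
arm 1557 [ 0.54840216 -0.16581992  0.22512395] [0.76903409 0.09352946 0.30976389]
dark 154 [275.76623377 132.91558442] [0.7508 0.0779 0.2846]
dark 22 [348.04545455 191.5       ] [ 0.5938 -0.1101  0.2926]
```

View pics/c0.png

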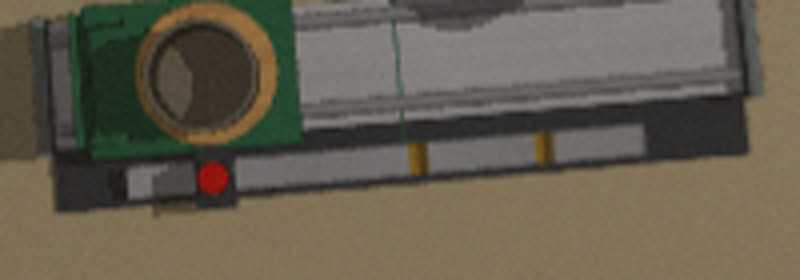

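The crop shows the red knob at (213,178) and the brass notches at (418,158) and (545,147). From these, the first notch is about 0.159 m ahead, and the lamp needs to go from about 0.79 to 0.03 rad. I start by shutting the gripper, turning it and moving it behind the push plate.

Call:
arm_command([
  [[0,0,0,0,0,-0.12,0],[0,0,0,0,0,-0.12,0],[0,0,0,0,0,-0.12,0],[0,0,0,0,0,-0.123,0],[-3,-2.2,0,0,0,0,0],[-3,-2.2,0,0,0,0,0],[-3,-2.2,0,0,0,0,0],[-3,-2.2,0,0,0,0,0]],
])

```text
time_s: 1.8
tool_pos: [0.3528, 0.4503, 0.2313]
orientation: [-180.0, 0.0, -175.3]
contact_force: [-0.2, 0.5, -0.2]
width: -0.0
finger_force: 0.0
```

Call:
arm_command([
  [[-3,-2.2,0,0,0,0,0],[-3,-2.2,0,0,0,0,0],[-3,-2.2,0,0,0,0,0],[-3,-2.2,0,0,0,0,0],[0,0,0,0,0,0,0],[0,0,0,0,0,0,0],[0,0,0,0,0,0,0],[0,0,0,0,0,0,0]],
])

```text
time_s: 2.6
tool_pos: [0.4776, 0.3739, 0.2314]
orientation: [180.0, -0.0, -175.3]
contact_force: [-0.6, 1.2, -0.1]
width: -0.0003
finger_force: 0.0
```

Call:
arm_command([
  [[0,0,3,0,0,0,0],[0,0,3,0,0,0,0],[0,0,3,0,0,0,0],[0,0,3,0,0,0,0],[0,0,2.5,0,0,0,0],[0,-1.5,0,0,0,0,0],[0,-1.5,0,0,0,0,0],[0,-1,0,0,0,0,0]],
])

```text
time_s: 3.4
tool_pos: [0.4813, 0.3329, 0.0863]
orientation: [-180.0, -0.0, -175.3]
contact_force: [-0.3, 0.2, -0.3]
width: 0.0001
finger_force: 0.0
```

Call:
arm_command([
  [[0,-0.6,0,0,0,0,0],[0,-0.6,0,0,0,0,0],[0,-0.6,0,0,0,0,0],[0,-0.6,0,0,0,0,0],[0,-0.6,0,0,0,0,0],[0,-0.6,0,0,0,0,0],[0,-0.6,0,0,0,0,0],[0,-0.6,0,0,0,0,0]],
])

```text
time_s: 4.2
tool_pos: [0.4855, 0.2867, 0.0867]
orientation: [179.9, 0.1, -175.3]
contact_force: [0.5, 5.5, 2.4]
width: -0.0
finger_force: 0.0
```

```bash
cat >> h.py <<'E'
def look():
    s=snapshot("top"); P=cloud(s); hsv=cv2.cvtColor(s["image"],cv2.COLOR_RGB2HSV); C=np.linalg.inv(s["view"])[:3,3]
    red=((hsv[...,0]<6)|(hsv[...,0]>174))&(hsv[...,1]>180)&(hsv[...,2]>90)&(P[...,0]>.35)&(P[...,0]<.5)&(P[...,1]>-.2)&(P[...,1]<.25)
    q=P[red]; k=C+(q-C)*((.093-C[2])/(q[:,2]-C[2]))[:,None]
    print("red",red.sum(),k.mean(0).round(4),"z",np.median(q[:,2]).round(4)); 
    print("travel",((k.mean(0)[:2]-[.4127,.197])@[.082,-.9966]).round(4))
    z=P[...,2]; rim=(z>.138)&(z<.155)&(abs(P[...,0]-.495)<.06)&(abs(P[...,1]-k[:,1].mean()-.008)<.055)
    print("rim",rim.sum(),P[rim].mean(0).round(4)); return s,P
E
python3 -c "
from h import *
look(); print(r.read_state()['tool_pos'],r.read_state()['contact_force'])"
```

```text
red 48 [nan nan nan] z 0.0915
travel nan
rim 0 [nan nan nan]
[0.48569626 0.28537366 0.08665638] [0.20444629 1.70146231 1.3830532 ]h.py:20: RuntimeWarning: divide by zero encountered in divide
  q=P[red]; k=C+(q-C)*((.093-C[2])/(q[:,2]-C[2]))[:,None]
h.py:20: RuntimeWarning: invalid value encountered in multiply
  q=P[red]; k=C+(q-C)*((.093-C[2])/(q[:,2]-C[2]))[:,None]
h.py:24: RuntimeWarning: Mean of empty slice.
  print("rim",rim.sum(),P[rim].mean(0).round(4)); return s,P
  ret = um.true_divide(
```

```bash
sed -i 's/(P\[...,0\]>.35)/(s["depth"]>0)\&(P[...,0]>.35)/' h.py
python3 -c "
from h import *
look(); print(r.read_state()['tool_pos'],r.read_state()['contact_force'])"
```

```text
red 45 [0.4172 0.1522 0.093 ] z 0.0912
travel 0.045
rim 150 [0.4924 0.1598 0.1468]
[0.4856144 0.2855618 0.0865741] [-0.2414196   0.45741247  1.01064661]
```

Call:
arm_command([
  [[0,-0.8,0,0,0,0,0],[0,-0.8,0,0,0,0,0],[0,-0.8,0,0,0,0,0],[0,-0.8,0,0,0,0,0],[0,-0.8,0,0,0,0,0],[0,-0.8,0,0,0,0,0],[0,-0.8,0,0,0,0,0],[0,-0.8,0,0,0,0,0]],
])

```text
time_s: 5.1
tool_pos: [0.4907, 0.2228, 0.0866]
orientation: [179.9, 0.0, -175.3]
contact_force: [-0.7, 6.9, 2.8]
width: -0.0003
finger_force: 0.0
```

```bash
python3 -c "
from h import *
look(); print(r.read_state()['tool_pos'],r.read_state()['contact_force'])"
```

```text
red 0 [nan nan nan] z nan
travel nan
rim 0 [nan nan nan]
[0.49091194 0.22099862 0.08648797] [-0.12627972  0.32020642  2.00400763]h.py:21: RuntimeWarning: Mean of empty slice.
  print("red",red.sum(),k.mean(0).round(4),"z",np.median(q[:,2]).round(4));
  ret = um.true_divide(
  return _methods._mean(a, axis=axis, dtype=dtype,
  ret = ret.dtype.type(ret / rcount)
h.py:22: RuntimeWarning: Mean of empty slice.
  print("travel",((k.mean(0)[:2]-[.4127,.197])@[.082,-.9966]).round(4))
h.py:23: RuntimeWarning: Mean of empty slice.
  z=P[...,2]; rim=(z>.138)&(z<.155)&(abs(P[...,0]-.495)<.06)&(abs(P[...,1]-k[:,1].mean()-.008)<.055)
h.py:24: RuntimeWarning: Mean of empty slice.
  print("rim",rim.sum(),P[rim].mean(0).round(4)); return s,P
```

Call:
arm_command([
  [[0,-0.7,0,0,0,0,0],[0,-0.7,0,0,0,0,0],[0,-0.7,0,0,0,0,0],[0,-0.6,0,0,0,0,0],[0,-0.5,0,0,0,0,0],[0,-0.4,0,0,0,0,0],[0,-0.2,0,0,0,0,0],[0,-0.1,0,0,0,0,0]],
])

```text
time_s: 5.95
tool_pos: [0.4939, 0.1828, 0.0864]
orientation: [-180.0, 0.0, -175.4]
contact_force: [-0.4, 3.3, 4.8]
width: -0.0001
finger_force: 0.0
```

```bash
python3 - <<'E' 2>/dev/null
from h import *
t=snapshot("top");s=snapshot("scene"); st=r.read_state(); print(st['tool_pos'],st['contact_force'])
P=cloud(s)
save("p1",np.hstack([cv2.resize(t["image"][190:290,200:340],(420,300)),cv2.resize(s["image"][150:250,170:296],(378,300))]))
E
```

```text
[0.49386879 0.18280694 0.08631541] [-0.00929823  2.8143676   3.73693952]
```

View pics/p1.png

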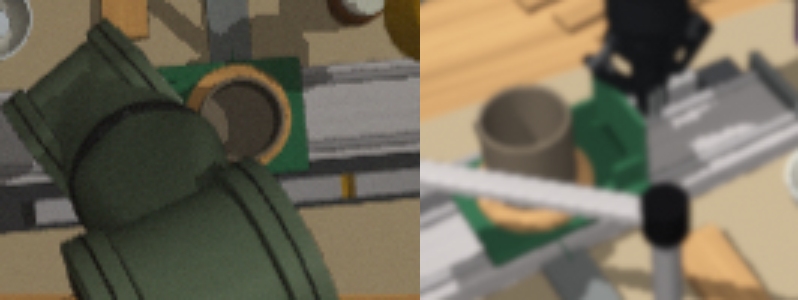

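The left crop shows the pot upright and centred on the bat at (238,115), with the second notch at (348,186). The right crop shows the pot at (525,140) with the fingers behind the plate. Travel is about 0.148 m, so I creep from here.

Call:
arm_command([
  [[0,-0.1,0,0,0,0,0],[0,-0.1,0,0,0,0,0],[0,-0.1,0,0,0,0,0],[0,-0.1,0,0,0,0,0],[0,-0.1,0,0,0,0,0],[0,0,0,0,0,0,0],[0,0,0,0,0,0,0],[0,0,0,0,0,0,0]],
])

```text
time_s: 6.85
tool_pos: [0.4941, 0.1777, 0.0862]
orientation: [-180.0, -0.0, -175.4]
contact_force: [-1.2, 0.5, 1.1]
width: -0.0003
finger_force: 0.0
```

Call:
arm_command([
  [[0,-0.1,0,0,0,0,0],[0,-0.1,0,0,0,0,0],[0,-0.1,0,0,0,0,0],[0,-0.05,0,0,0,0,0],[0,0,0,0,0,0,0],[0,0,0,0,0,0,0],[0,0,0,0,0,0,0],[0,0,0,0,0,0,0]],
])

```text
time_s: 7.65
tool_pos: [0.4945, 0.1744, 0.0863]
orientation: [-180.0, -0.0, -175.3]
contact_force: [-0.2, 0.5, -0.5]
width: 0.0
finger_force: 0.0
```

The force dropped to nothing, so the carriage probably snapped forward into the notch. I back off to look.

Call:
arm_command([
  [[0,2,0,0,0,0,0],[0,3,0,0,0,0,0],[0,4,0,0,0,0,0],[0,4,0,0,0,0,0],[0,4,0,0,0,0,0],[0,4,0,0,0,0,0],[0,0,0,0,0,0,0],[0,0,0,0,0,0,0]],
])

```text
time_s: 8.45
tool_pos: [0.4771, 0.384, 0.086]
orientation: [-180.0, -0.0, -175.3]
contact_force: [-0.2, -0.5, 0.4]
width: 0.0002
finger_force: 0.0
```

```bash
python3 -c "
from h import *
s,P=look(); save('p2',cv2.resize(s['image'][190:290,180:380],(800,400),interpolation=cv2.INTER_CUBIC))
C=np.linalg.inv(s['view'])[:3,3];print(r.read_state()['tool_pos'])"
```

```text
red 45 [0.4271 0.0394 0.093 ] z 0.0864
travel 0.1582
rim 164 [0.5017 0.0438 0.1462]
[0.47756599 0.38303153 0.08608584]
```

View pics/p2.png

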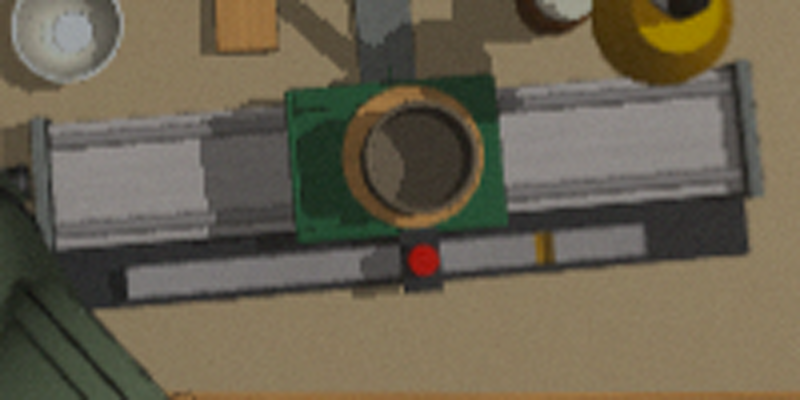

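The crop shows the red knob at (424,260), sitting where the first notch was, with only the second notch visible at (545,248). The knob is about 5 mm lower and travel is 0.158, so the pin has clicked in, and the pot is still centred. Next is the lamp: I rise first, then cross over.

Call:
arm_command([
  [[0,0,-3.5,0,0,0,0],[0,0,-3.7,0,0,0,20],[0,0,-3.7,0,0,0,45],[0,0,-3.7,0,0,0,45],[0,0,-3.7,0,0,0,45],[0,0,-3.7,0,0,0,45],[0,0,-3.7,0,0,0,45],[0,0,-3.7,0,0,0,45]],
])

```text
time_s: 9.3
tool_pos: [0.4779, 0.3822, 0.382]
orientation: [-180.0, 0.0, -175.5]
contact_force: [-0.3, -0.5, 0.7]
width: 0.0384
finger_force: 0.0
```

Call:
arm_command([
  [[-0.6,-4,0,0,0,0,45],[-0.6,-4,0,0,0,0,45],[-0.6,-4,0,0,0,0,45],[-0.6,-4,0,0,0,0,45],[-0.6,-4,0,0,0,0,45],[-0.6,-4,0,0,0,0,45],[-0.6,-4,0,0,0,0,45],[-0.6,-4,0,0,0,0,45]],
])

```text
time_s: 10.1
tool_pos: [0.5512, 0.0656, 0.3804]
orientation: [-180.0, -0.0, -175.5]
contact_force: [0.9, -0.3, 0.5]
width: 0.0384
finger_force: 0.0
```

Call:
arm_command([
  [[-0.6,-4,0,0,0,0,45],[-0.6,-4,0,0,0,0,45],[0,0,0,0,0,-0.13,45],[0,0,0,0,0,-0.13,45],[0,0,0,0,0,-0.13,45],[0,0,0,0,0,-0.13,45],[0,0,0,0,0,-0.13,45],[0,0,0,0,0,-0.13,45]],
])

```text
time_s: 10.9
tool_pos: [0.5693, -0.0115, 0.3803]
orientation: [-180.0, -0.0, -130.5]
contact_force: [-0.1, 0.6, -0.4]
width: 0.0384
finger_force: 0.0
```

Run:
```python
from h import *
s=dict(np.load("scene0.npz")); P=s["P"]; z=P[...,2]
m=(z>.295)&(z<.34)&(abs(P[...,0]-.595)<.05)&(abs(P[...,1]+.1165)<.05); t=m&(z>.322)
print(m.sum(),P[m].mean(0),P[m].min(0),P[m].max(0),t.sum(),P[t].mean(0))
st=r.read_state(); Rm=R.from_euler("xyz",st["orientation"],degrees=True).as_matrix()
print((Rm.T@(np.array([.595,-.1165,.38])-st["tool_pos"]))*100)
```

```text
172 [ 0.60261163 -0.11762894  0.31695856] [ 0.587953   -0.1276098   0.29504826] [ 0.6087296  -0.10748859  0.33146769] 74 [ 0.5998119  -0.11748075  0.32821274]
[ 6.32530007 -8.76928957  0.03938646]
```

Call:
arm_command([
  [[1.56,-2.22,0,0,0,0,45],[1.56,-2.22,0,0,0,0,45],[1.56,-2.22,0,0,0,0,45],[1.57,-2.22,0,0,0,0,45],[0,0,0,0,0,0,45],[0,0,1.5,0,0,0,45],[0,0,1.5,0,0,0,45],[0,0,1.5,0,0,0,45]],
])

```text
time_s: 11.7
tool_pos: [0.5957, -0.1159, 0.3348]
orientation: [-180.0, -0.0, -130.7]
contact_force: [-0.0, 0.5, -0.6]
width: 0.0386
finger_force: 0.0
```

Run:
```python
from h import *
s=snapshot("scene"); u,v=map(int,proj(s,np.array([.597,-.117,.33])))
save("p3",cv2.resize(s["image"][v-50:v+50,u-60:u+60],(720,600),interpolation=cv2.INTER_CUBIC)); print(u,v,r.read_state()["tool_pos"],r.read_state()["contact_force"])
```

```text
131 184 [ 0.59518447 -0.11597413  0.33255239] [-0.44693344  0.2629055  -3.46117895]
```

View pics/p3.png

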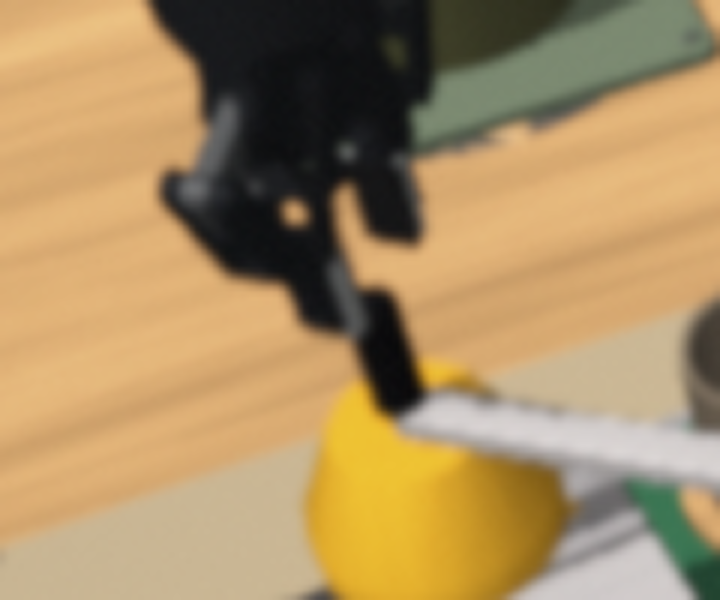

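The crop shows the knob top at (378,295), between the fingers (tips at about (335,330) and (395,238)) but nearer the left one. I check with depth before going down.

Run:
```python
from h import *
s=snapshot("scene"); P=cloud(s); z=P[...,2]; print(s["fx"])
st=r.read_state(); tp=st["tool_pos"]; print(tp,st["contact_force"])
Rm=R.from_euler("xyz",st["orientation"],degrees=True).as_matrix()
q=(P-tp)@Rm*1000  # tool frame mm
m=(s["depth"]>0)&(abs(q[...,0])<40)&(abs(q[...,1])<60)
for a in range(-60,45,5):
    k=m&(q[...,2]>=a)&(q[...,2]<a+5)
    if k.sum(): print(a,k.sum(),"y<-5:",q[k&(q[...,1]<-5)][:,1].round(0).astype(int).tolist()[:14],"mid/hi",[tuple(w) for w in q[k&(q[...,1]>=-5)][:,:2].round(0).astype(int).tolist()[:12]])
```

```text
402.35523171231426
[ 0.59535076 -0.11596047  0.33398523] [-0.40755099 -0.34931686  0.17859237]
-60 74 y<-5: [-22, -22, -18, -24, -22, -19, -21, -28, -27, -26, -23, -28, -29, -30] mid/hi [(-11, 54), (-12, 52), (-12, 55), (-2, 48), (-12, 51), (-7, 44), (-9, 44), (-13, 46), (-13, 49), (-7, 43), (-9, 43), (-11, 44)]
-55 85 y<-5: [-19, -22, -20, -26, -26, -24, -23, -25, -29, -27, -27, -26, -28, -24] mid/hi [(-12, 54), (-13, 52), (-11, 47), (-13, 48), (-13, 52), (-14, 45), (-14, 49), (-8, 40), (-9, 42), (-13, 43), (-14, 44), (-6, 41)]
-50 49 y<-5: [-21, -19, -27, -32, -30, -30, -28, -31, -33, -31, -30, -31, -49, -49] mid/hi [(-11, 44), (-13, 45), (-7, 42), (-12, 34), (3, 28), (-12, 32), (6, 24), (4, 24), (-13, 30), (7, 24), (3, 23), (2, 24)]
-45 26 y<-5: [-20, -21, -23, -24, -31, -31, -28, -32, -34] mid/hi [(-7, 42), (-13, 29), (7, 23), (5, 23), (2, 23), (-1, 22), (-12, 26), (-12, 30), (4, 21), (2, 22), (0, 22), (-2, 22)]
-40 37 y<-5: [-19, -19, -23, -29, -28, -26, -25, -31, -32, -32] mid/hi [(10, 22), (8, 23), (-6, 26), (-7, 29), (9, 21), (8, 22), (5, 21), (3, 21), (0, 21), (-2, 22), (-7,
[... 1824 characters left out ...]
, -12, -9, -10, -8, -12, -12, -11] mid/hi [(-8, 3), (-9, 1), (-9, -3), (-9, -4), (-12, -5)]
20 15 y<-5: [-8, -5, -12, -10, -10, -9, -5, -12, -12, -14, -11, -10, -9] mid/hi [(-9, 0), (-10, -3)]
25 19 y<-5: [-7, -6, -5, -12, -12, -10, -10, -9, -9, -6, -13, -11, -10, -11] mid/hi [(-9, 2), (-9, 1), (-10, -4), (-10, -1), (-11, -3)]
30 20 y<-5: [-10, -9, -8, -6, -11, -13, -12, -12, -12, -10, -8, -8, -13, -10] mid/hi [(-9, 2), (-9, -4), (-10, -3), (-11, -1), (-10, -4)]
35 15 y<-5: [-11, -11, -10, -9, -12, -11, -11, -12, -12, -9, -9, -8] mid/hi [(-11, -3), (-9, -3), (-10, -2)]
40 16 y<-5: [-13, -12, -11, -11, -8, -8, -8, -12, -13, -11, -10] mid/hi [(-10, 2), (-9, -5), (-11, -4), (-10, 0), (-10, -4)]
```

The knob lies between -10 and +6 mm, with the pads at ±19 mm, so it is nearly centred. I lower the gripper over it, then swing along the arc.

Call:
arm_command([
  [[0,0,1,0,0,0,45],[0,0,1,0,0,0,45],[0,0,1,0,0,0,45],[0,0,0.7,0,0,0,45],[0,0,0,0,0,0,45],[0,0,0,0,0,0,45],[0,0,0,0,0,0,45],[0,0,0,0,0,0,45]],
])

```text
time_s: 12.6
tool_pos: [0.5965, -0.1154, 0.2986]
orientation: [-180.0, 0.0, -130.7]
contact_force: [-0.4, 0.7, 0.3]
width: 0.0384
finger_force: 0.0
```

Call:
arm_command([
  [[-0.03,1.23,0,0,0,0.049,45],[-0.03,1.23,0,0,0,0.049,45],[-0.03,1.23,0,0,0,0.049,45],[-0.03,1.23,0,0,0,0.049,45],[-0.03,1.23,0,0,0,0.049,45],[-0.03,1.23,0,0,0,0.049,45],[-0.03,1.23,0,0,0,0.049,45],[-0.03,1.23,0,0,0,0.049,45]],
])

```text
time_s: 13.4
tool_pos: [0.5357, -0.0385, 0.2986]
orientation: [-180.0, -0.0, -153.3]
contact_force: [0.5, -2.9, -0.5]
width: 0.0384
finger_force: 1.1
```

Call:
arm_command([
  [[-0.03,1.23,0,0,0,0.049,45],[-0.03,1.23,0,0,0,0.049,45],[-0.03,1.23,0,0,0,0.049,45],[-0.03,1.23,0,0,0,0.049,45],[-0.03,1.23,0,0,0,0.049,45],[-0.03,1.23,0,0,0,0.049,45],[-0.03,1.23,0,0,0,0.049,45],[0,0.8,0,0,0,0,45]],
])

```text
time_s: 14.2
tool_pos: [0.5097, 0.0521, 0.2985]
orientation: [-180.0, 0.0, -172.8]
contact_force: [-1.0, -2.1, 0.7]
width: 0.0381
finger_force: 1.1
```

Call:
arm_command([
  [[0,0,0,0,0,0,45],[0,0,0,0,0,0,45],[0,-0.4,0,0,0,0,45],[0,-0.5,0,0,0,0,45],[0,0,0,0,0,0,45],[0,0,0,0,0,0,45],[0,0,0,0,0,0,45],[0,0,0,0,0,0,45]],
])

```text
time_s: 15.0
tool_pos: [0.511, 0.0426, 0.2983]
orientation: [-180.0, -0.0, -172.8]
contact_force: [0.1, 0.3, 0.7]
width: 0.0387
finger_force: 0.0
```

Run:
```python
from h import *
s=snapshot("scene"); P=cloud(s); z=P[...,2]; st=r.read_state(); tp=st["tool_pos"]; print(tp,st["contact_force"])
hsv=cv2.cvtColor(s["image"],cv2.COLOR_RGB2HSV)
m=(s["depth"]>0)&(z>.2)&(z<.275)&(hsv[...,0]>18)&(hsv[...,0]<32)&(hsv[...,1]>150)
q=P[m]; print(m.sum(),q.min(0),q.max(0))
t=m&(abs(z-.22)<.008); a=P[t][:,:2]; 
from scipy.optimize import least_squares
f=least_squares(lambda c:np.hypot(*(a-c).T)-.046,[.52,.045],loss="soft_l1",f_scale=.003); print("shade",t.sum(),f.x,f.cost)
```

```text
[0.5109726  0.0425909  0.29831294] [-0.01829167 -0.02488142  0.65429031]
822 [ 0.47796917 -0.00285691  0.2093959 ] [0.55702398 0.08774029 0.2724412 ]
shade 146 [0.5084127  0.04439495] 8.25348119454073e-05
```

The shade centre is about (0.508, 0.044) and the bat centre about (0.505, 0.045), so I lift straight off.

Call:
arm_command([
  [[0,0,-1,0,0,0,45],[0,0,-2,0,0,0,45],[0,0,-2.5,0,0,0,45],[0,0,-2.5,0,0,0,45],[0,0,-2.5,0,0,0,45],[0,0,0,0,0,0,45],[0,0,0,0,0,0,45],[0,0,0,0,0,0,45]],
])

```text
time_s: 15.85
tool_pos: [0.5107, 0.0425, 0.4029]
orientation: [-180.0, -0.1, -172.8]
contact_force: [-0.4, 0.5, 0.2]
width: 0.0382
finger_force: 0.0
```

Run:
```python
from h import *
s=snapshot("scene"); P=cloud(s); z=P[...,2]; st=r.read_state(); print(st["tool_pos"],st["contact_force"])
m=(s["depth"]>0)&(z>.29)&(z<.332)&(abs(P[...,0]-.508)<.04)&(abs(P[...,1]-.044)<.04); q=P[m]; print("knob",m.sum(),q.min(0),q.max(0))
save("p4",cv2.resize(s["image"][130:280,130:330],(800,600)))
```

```text
[0.51078048 0.04248382 0.40279198] [-0.459107   -0.60128179  0.55990638]
knob 143 [0.49820844 0.03510785 0.29043335] [0.518429   0.05474721 0.33187422]
```

View pics/p4.png

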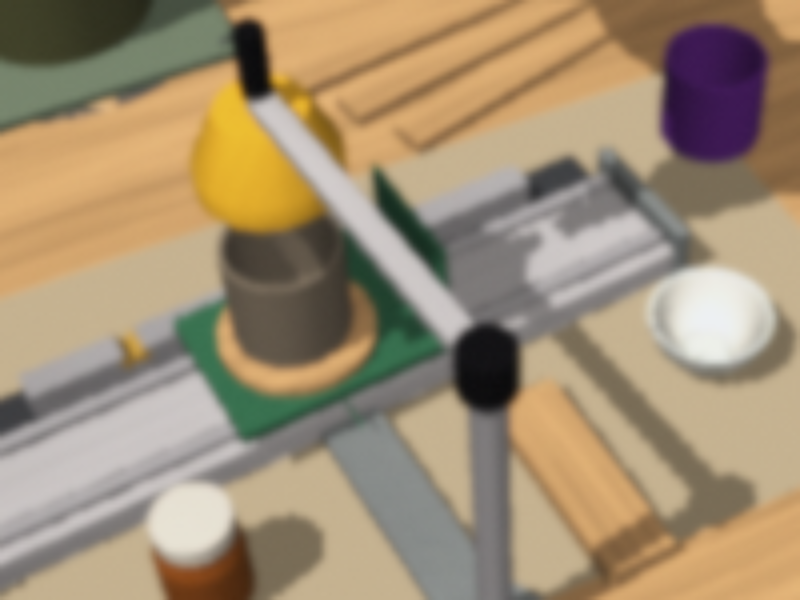

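The picture shows the lamp (265,160) over the upright pot (285,295) on its bat. Only the second notch is visible, at (133,348), and the bystanders are undisturbed. The knob centre is about (0.508, 0.045), so I hand in.

```bash
python3 -c "
from rig import r
print(r.hand_in())"
```

```text
the job is handed in; nothing more can be done
None
```

The job is handed in, with no verdict returned: the pin is down in the first notch (travel about 0.158 m), the pot is upright on its bat, the lamp hangs within about 5 mm of centre by camera, and the gripper is clear.

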